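# Brake the coasting scanner turret and load a rock sample

## Robot

A 7-joint arm with a two-finger parallel gripper is mounted at the origin on the work surface. World frame = base frame: x ahead of the robot, y to its left, z up, the work surface at z = 0. Lengths are in m, angles in rad, forces in N, time in s.
With the tool pointing down it reaches from about 0.425 to 0.925 m from the base axis. Payload 6.8 kg.
Tool frame: the origin (TCP) lies on the front face of the gripper's body, between the roots of the fingers; the fingertips stand 73 mm ahead of it and the grasp point (between the pads) lies 54 mm ahead of it (env.nose_length is the distance from the TCP to the fingertips, in m); z points along the fingers, y is the direction in which the jaws open and shut (so a half turn about z gives the same grasp; the last joint's range is limited). The gripper opens to 85 mm and grips with 20 to 120 N. Pads are 22 mm wide; open, the fingers measure 114 mm over their backs; the gripper's body (76 mm by 85 mm) begins 54 mm behind the grasp point. The pads swing forward as they close: fully open they stand 13 mm farther back than shut.
Start: joints at [1.004, 0.477, 0.022, 1.555, -0.011, 1.109, -0.083], TCP at [0.299, -0.605, 0.304] pointing down, gripper open.
Joint ranges: [-2.96, 2.96], [-0.34, 2.1], [-1.41, 1.46], [0.24, 2.44], [-1.37, 4.51], [0.17, 1.92], [-2.96, 2.96]. Speed limits (rad/s): [2.39, 2.39, 3.14, 3.14, 3.14, 3.14, 3.14].

## Interface

Orientations are given as a unit quaternion [w, x, y, z].
In Python, from cell import env, kin, camera, calibration, job gives the robot as it stands. The module is installed in compiled form; this text tells all that it offers. Calls block until the motion is done:
- env.reach(position, orientation): joint-space move of the TCP to a pose.
- env.movel(position, velocity=0.15, rot=None, stop_force=None): straight line of the TCP; rot=None keeps the orientation; velocity is the mean speed in m/s. With stop_force (N) it stops when the force on the tool has changed by that much, and returns True; else False.
- env.goto_joints(angles): joint-space move.
- env.grip(opening, f_grip=None): finger opening in m; f_grip is the grip in N (None keeps the last); returns when the fingers have stopped.
- env.dwell(seconds).
- kin.inverse_kinematics(position, orientation): joint angles nearest the present ones, or None.
- env.get_state(): the state.
- camera(name): name is "scene" or "top"; returns (picture, depth): 420x560x3 uint8, blue, green, red; 420x560 float32, m along the optical axis (not along the pixel's ray), 0 where there is no reading.
- calibration(name): a dict with "fx", "fy", "cx", "cy" (pixels), "rvec" (rotation vector, rad) and "tvec" (3), from world to camera coordinates, as OpenCV has them. Camera axes: x right, y down, z forward; pixel columns grow to the right and rows downward; lengths in m; the calibration is good to about 2 mm. A picture is of the moment at which its call begins. calibration takes no time and is no camera call.
A pose or a line that the arm cannot do raises env.PlanningError and nothing moves.
- job.job_done(): hands the job in, once; it reports no verdict.
The state is a dict: "time": time; "qpos": joint angles; "joint_velocities": joint speeds; "joint_torque": joint torques, N m; "tcp_pos": TCP position; "orientation": TCP orientation; "force": force on the tool from outside, world axes, zero at the start; "torque": the same for the moment, N m; "opening": finger opening in m.
Only numpy, scipy, OpenCV 4.12 (cv2) and the standard library are available. Lean on these libraries where they do the work, as an engineer would, in place of code of your own. Each camera call takes 0.05 s, during which the arm holds its last target. There are 200 camera calls.

## Task

The turret of the sample scanner is still coasting round. Slow it gently by touch so that its empty pocket, the one with the yellow keeper, stops centred over the lit slot in the deck, and let go. Then load the rust-red sample holder from the slanted rack into that pocket, grip fin across the slot: outer edge under the yellow keeper first while tilted, then laid down flat on its seat, and leave the turret standing at the slot and everything else where it is.

Things in the scene. Friction and masses are not known exactly. Their poses are not given: they have to be found in the camera images.
- scanner: white bench scanner, fixed: base 400 x 300 mm, 85 mm high (deck top at z = 85 mm). Origin on the table directly under the turret's axis; its -x is the front (loading) side, towards the robot, z up; base from x = -195 to 205 mm, y = -150 to 150 mm
- hood (a point): lower front edge, at its middle, of the white hood on the scanner's rear, which overhangs the turret: in the scanner's frame x = 68 to 203 mm, y = -130 to 130 mm, z = 155 to 202 mm, with a wall below it from x = 165 mm
- slot (a point): point of the lit (warm white, 14 mm wide, radial) slot in the scanner's deck over which the pocket's centre must stop: 95 mm in front of the turret's axis. Its x axis points to the turret's axis, z up. The slot runs on radially out past the turret's rim, where it is always seen
- turret: aluminium sample wheel of the scanner, 316 mm across, 5.5 kg, on a nearly frictionless upright bearing (inertia about 0.05 kg m2). Origin on the axis at its underside, z up. Five cups at radius 95 mm: four already filled with charcoal holders (fin tops 40 mm above the origin), one empty. Hub cap of radius 22 mm, 30 mm high
- rim (a point): on the turret's axis at the height of the rim's top (z = 108 mm). The rim, flat, from radius 136 to 158 mm, its outer 13 mm a black rubber tyre with an outer face 16 mm high, is the place to touch. The turret starts coasting counterclockwise seen from above at 1 to 2 rad/s and slows by about 0.1 rad/s each second; stopped and let go it stays, but any push turns it
- pocket (a point): centre of the seat of the turret's empty cup; turns with the turret; x axis radially outward, z up. The seat, at z = 94 mm, is a flat ledge round a 46 mm through hole. Cup bore 73 mm for the 70 mm holder; its wall, 4 mm thick, stands 10 mm above the seat
- keeper (a point): at the cup's outer bore wall, 36.5 mm outward of the pocket's centre, on the underside of the yellow keeper, 10 mm above the seat: a plate 42 mm wide, 4 mm thick, fixed to the rim, top flush with it, that covers all more than 30 mm outward of the pocket's centre
- holder: the holder to load, rust-red rock: charcoal disc 70 mm across, 6 mm thick, about 0.18 kg; grip fin across its back, 12 mm thick (its x), 44 mm long (its y), from 6 to 36 mm above the underside. Origin at the underside's centre, z out through the fin. It leans in one of three rack bays, 26 degrees from level, fin level, its -x edge lowest, its z up and towards the robot
- fin_top (a point): middle of the top edge of the rust-red holder's grip fin, 36 mm above the holder's underside
- holder_grey: same holder with a grey rock, in another bay; leave it
- holder_green: same holder with a green rock, in another bay; leave it
- rack: aluminium slanted rack, fixed, 262 mm wide along its y, 120 mm deep, its board sloping 26 degrees, low side at its -x front. Origin on the table under the middle bay's centre; holders' centres lie 120 mm above the table at y = -85.5, 0 and 85.5 mm. A ledge stands 7 mm proud of the board at the low edge of the holders, 8 mm ribs between the bays
- rock_brown: loose dark brown rock about 105 x 80 x 60 mm, origin under its middle; leave it
- rock_pale: loose pale rock about 85 x 70 x 50 mm; leave it
- wash_bottle: loose white bottle, 60 mm in diameter, 170 mm high, red cap, origin under its middle; leave it
- glove_box: loose black and green carton, 120 x 230 x 75 mm, origin under its middle; leave it
- sample_tray: loose cardboard tray 150 x 110 mm with two rocks up to 45 mm high, origin under its middle; leave it
There are look-alikes about, which are no part of the job. What is shaped like the holder but orange or purple is not meant.

How it is judged:
By the outcome, as a careful person would: the job done as asked, in the order asked, and still so for the second after the job is handed in, with the robot touching nothing.
It also fails if it takes over 64 s, if anything falls off the work surface, if the arm or the gripper's body presses on something with over 40 N, if the wrist force passes 120 N, or if a joint passes its speed limit or range.

## Working session

There is one attempt and no reset: what is moved stays moved. The work goes in short steps, each a Python script; the robot and the scene stay as the last script left them, time stands still between calls to the robot, and variables do not carry over. Pictures are saved under pics/ and viewed, about 8 in all and at most 12, crops included, and the job is handed in when it is done.

```bash
ls; mkdir -p pics
cat > h.py <<'E'
import numpy as np, cv2
from scipy.spatial.transform import Rotation as R
from cell import env, kin, camera, calibration, job
def cal(n):
    c=calibration(n); Rm=cv2.Rodrigues(np.array(c["rvec"],float))[0]; t=np.array(c["tvec"],float).ravel()
    return c,Rm,t
def cloud(n,d):
    c,Rm,t=cal(n); v,u=np.mgrid[:d.shape[0],:d.shape[1]]
    P=np.stack([(u-c["cx"])/c["fx"]*d,(v-c["cy"])/c["fy"]*d,d],-1)
    W=(P-t)@Rm; W[d==0]=np.nan; return W
def pix(n,p):
    c,Rm,t=cal(n); q=np.atleast_2d(p)@Rm.T+t
    return np.c_[q[:,0]/q[:,2]*c["fx"]+c["cx"],q[:,1]/q[:,2]*c["fy"]+c["cy"]]
def quat(M): q=R.from_matrix(M).as_quat(); return q[[3,0,1,2]]
E
python3 - <<'E'
from h import *
print(env.get_state()["time"],env.nose_length)
for n in("scene","top"):
    p,d=camera(n); np.savez(f"{n}0.npz",p=p,d=d); cv2.imwrite(f"pics/{n}0.png",p)
    c,Rm,t=cal(n); print(n,c["fx"],"cam at",-Rm.T@t, "axis",Rm[2])
print(env.get_state()["time"])
E
```

```text
pics
0.0 0.0726
scene 515.5240755259556 cam at [ 1.50283066 -0.42628383  1.64431533] axis [-0.51753724  0.23046244 -0.82404021]
top 387.17178444368204 cam at [0.42716293 0.0141749  1.15924819] axis [ 0.11441074 -0.00350525 -0.99342735]
0.1
```

View pics/top0.png

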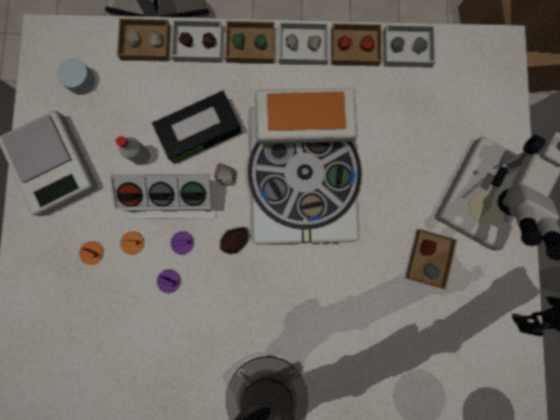

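View pics/scene0.png

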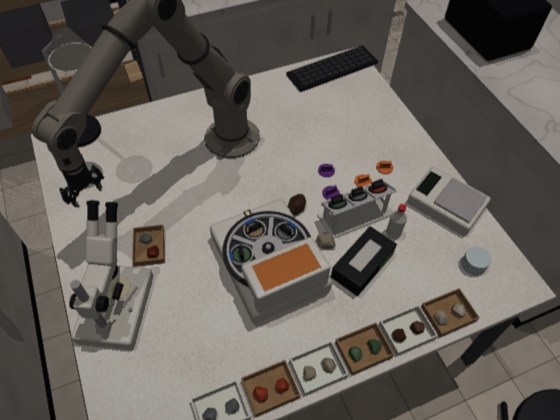

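The top view shows the scanner near (304,172) with its slot at (306,236), and the rack at (162,193) with the rust-red holder leftmost, at (129,194). Orange and purple decoys lie around (90–180, 240–280). Next: geometry and an enlarged crop.

Run:
```python
from h import *
z=np.load("top0.npz"); p,d=z["p"],z["d"]; W=cloud("top",d)
# rim circle
sub=W[130:245,240:370].reshape(-1,3); 
m=(abs(sub[:,2]-.108)<.004); s=sub[m]
x0=np.array([*np.nanmedian(s[:,:2],0)])
from scipy.optimize import least_squares
c=x0
for k in range(15):
    r=np.hypot(*(s[:,:2]-c).T); g=(r>.13)&(r<.166)
    f=least_squares(lambda c:np.clip(abs(np.hypot(*(s[g][:,:2]-c).T)-.147)-.011,0,None),c); c=f.x
print("axis",c,g.sum(),"z",np.median(s[g][:,2]),np.percentile(r[g],[2,50,98]))
# slot lit
print("slot px",p[230:245,298:314].max(2))
# front deck edges
dk=sub[abs(sub[:,2]-.085)<.004]; rect=cv2.minAreaRect(dk[:,:2].astype(np.float32)*1000); print("deck",rect)
# hood top
hd=sub0=W[80:150,245:370].reshape(-1,3); hd=hd[abs(hd[:,2]-.202)<.006]; print("hood",cv2.minAreaRect(hd[:,:2].astype(np.float32)*1000),len(hd))
# rack
rk=W[165:225,105:220]; rk=rk.reshape(-1,3); k=rk[rk[:,2]>.06]; print("rack",cv2.minAreaRect(k[:,:2].astype(np.float32)*1000),k[:,2].max())
# loose heights 
a=cv2.resize(p[125:250,240:370],None,fx=4,fy=4,interpolation=cv2.INTER_CUBIC)
b=cv2.resize(p[165:225,105:220],None,fx=4,fy=4,interpolation=cv2.INTER_CUBIC)
o=np.zeros((540,520+0,3),np.uint8); 
o=np.zeros((500+240,520,3),np.uint8); o[:500]=a; o[500:,:460]=b
o=cv2.convertScaleAbs(cv2.resize(o,None,fx=.8,fy=.8),alpha=1.6); cv2.imwrite("pics/c1.png",o)
```

```text
axis [ 0.63939386 -0.09070932] 1931 z 0.10883323480032883 [0.13183808 0.14746222 0.15978501]
slot px [[137 134 127 101  73  82 109 126 128 125 103  73  78 109 135 142]
 [150 148 137 111  80  94 122 141 144 137 114  80  81 113 139 146]
 [152 147 139 114  84  94 127 143 148 141 117  82  77 112 137 147]
 [150 145 140 113  82  92 124 147 148 143 120  85  73 111 139 151]
 [147 150 141 116  80  89 122 142 148 143 124  82  78 110 141 148]
 [151 147 143 115  80  83 119 143 147 143 122  89  75 111 137 148]
 [151 147 140 116  79  82 117 141 144 141 119  86  78 110 139 150]
 [151 147 140 113  78  83 117 141 147 142 123  86  74 109 134 148]
 [147 147 138 115  80  83 118 140 149 142 122  88  74 107 135 147]
 [143 143 135 110  76  82 118 138 146 141 121  88  71 105 130 140]
 [138 136 127 105  75  73 106 123 133 129 113  85  71  98 120 128]
 [123 121 118  99  69  61  82  92  97  94  88  73  69  92 110 115]
 [106 105 104  96  82  75  77  86  85  89  87  87  89  93  98  94]
 [103 105 111 106 109 105 104 109 114 117 118 118 117 113 106  91]
 [123 126 132 130 132 136 133 133 140 137 139 136 137 132 117 111]]
deck ((604.6363525390625, -93.06394958496094), (323.51544189453125, 295.20196533203125), 2.7802844047546387)
hood ((770.8483276367188, -84.88941955566406), (134.3431396484375, 257.9051818847656), 2.8867263793945312) 4926
rack ((569.6541748046875, 295.97271728515625), (91.60360717773438, 263.7999572753906), 1.3591160774230957) 0.15763458760269497
```

View pics/c1.png

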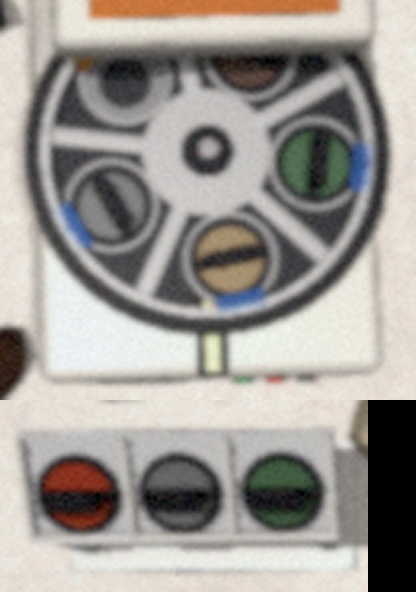

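```bash
cat >> h.py <<'E'
AX=np.array([.6394,-.0907]); YAW=np.radians(2.85)
def sc(x,y,z=0): # scanner frame -> world
    c,s=np.cos(YAW),np.sin(YAW); return np.array([AX[0]+c*x-s*y,AX[1]+s*x+c*y,z])
PH=np.radians(np.arange(0,360,.5))
def unroll(n,p,d):
    f=p.astype(float); W=cloud(n,d); S=[]
    for r in (.127,.130,.133):
        P=np.c_[AX[0]+r*np.cos(PH+YAW),AX[1]+r*np.sin(PH+YAW),np.full(len(PH),.108)]
        uv=pix(n,P).astype(np.float32)
        c=cv2.remap(p,uv[None,:,0],uv[None,:,1],cv2.INTER_LINEAR)[0].astype(float)
        z=cv2.remap(W[...,2].astype(np.float32),uv[None,:,0],uv[None,:,1],cv2.INTER_NEAREST)[0]
        ok=abs(z-.108)<.012
        S.append((c,ok))
    c=np.mean([s[0] for s in S],0); ok=np.all([s[1] for s in S],0)
    blue=np.where(ok,c[:,0]-c[:,2],0)          # B-R : + blue, - yellow
    return blue,ok
def angle(n,p,d):
    """pocket azimuth (deg, scanner frame), from keepers: yellow at 0, blue at +-72, +-144"""
    b,ok=unroll(n,p,d); b=b-np.median(b[ok])*ok
    wid=np.degrees(.042/.130)
    T=np.zeros(len(PH))
    g=np.degrees(PH)
    for k in range(5):
        dd=(g-72*k+180)%360-180
        T+=(-1 if k==0 else 1)*(1/(1+np.exp((abs(dd)-wid/2)/.8)))
    F=np.fft.ifft(np.fft.fft(np.clip(b,-80,80))*np.conj(np.fft.fft(T))).real
    i=F.argmax(); a,bb,c=F[i-1],F[i],F[(i+1)%len(F)]
    return (g[i]+.5*.5*(a-c)/(a-2*bb+c))%360, F[i]/np.sort(F)[len(F)//2:].mean(), ok.mean()
def look(n):
    t=env.get_state()["time"]; p,d=camera(n); return t,p,d,angle(n,p,d)
def touchrot(psi):  # tool down, jaws tangential at scanner azimuth psi (deg)
    a=np.radians(psi)+YAW; y=np.array([-np.sin(a),np.cos(a),0]); z=np.array([0,0,-1.]); 
    return np.c_[np.cross(y,z),y,z]
E
python3 - <<'E'
from h import *
for n in("top","scene"):
    z=np.load(n+"0.npz"); b,ok=unroll(n,z["p"],z["d"]); print(n,angle(n,z["p"],z["d"]))
    print(np.where(ok,b,999)[::8].astype(int).tolist())
# slot line check
z=np.load("top0.npz"); c,Rm,t=cal("top"); 
def ray(u,v,h):
    r=Rm.T@np.array([(u-c["cx"])/c["fx"],(v-c["cy"])/c["fy"],1]); o=-Rm.T@t; return o+r*(h-o[2])/r[2]
cc,s=np.cos(YAW),np.sin(YAW)
for v in (232,236,239):
    row=z["p"][v,296:317].max(1).astype(float); w=ray(306.1,v,.085)[:2]-AX; print(row, "scan",cc*w[0]+s*w[1],-s*w[0]+cc*w[1])
for psi in (100,115,130):
  for f in (0,180):
    M=touchrot(psi+f); q=np.radians(psi); P=sc(.15*np.cos(q),.15*np.sin(q),.19)
    print(psi,f,P,kin.inverse_kinematics(P,quat(M)))
E
```

```text
top (np.float64(47.35737928480625), np.float64(6.396747856937865), np.float64(0.24722222222222223))
[999, 999, 999, 999, 999, 999, 999, 999, 999, 999, 999, 999, 999, -25, -25, 999, 999, 999, 999, 999, 999, -3, 0, 999, 999, 999, 999, 999, 38, 999, 46, 43, 22, 999, 999, 999, 999, 999, 999, -2, 999, 999, 999, 999, 999, 999, 33, 32, 34, 38, 5, 999, 999, 999, 999, 999, -2, 0, 999, 999, 999, 999, 999, 999, 52, 54, 52, 44, 999, 999, 999, 999, 999, 999, -3, -2, 999, 999, 999, 999, 999, 999, 999, 999, 999, 999, 999, 999, 999, 999]
scene (np.float64(142.50653047994797), np.float64(5.425780857494276), np.float64(0.25833333333333336))
[999, 999, 999, 999, 999, 999, 999, 999, 999, 999, 999, 999, 999, 999, 999, 999, 999, 999, 999, 999, 999, 999, 999, 999, 999, 999, 6, 59, 59, 60, 56, 21, 999, -1, -1, 999, -1, -3, -3, 999, -1, -2, 999, -2, 6, 58, 61, 61, 59, 4, 999, 999, 999, 999, 999, 999, 999, 999, 999, 999, 999, 999, 999, 58, 60, 59, 53, 5, 999, 999, 999, 999, 999, 999, 999, 999, 999, 999, 999, 999, 999, 999, 999, 999, 999, 999, 999, 999, 999, 999]
[149. 150. 152. 147. 139. 114.  84.  94. 127. 1
[... 490 characters left out ...]
1.26499149  1.86845167 -0.98722328  1.15243486
 -2.25468789]
100 180 [0.60604009 0.05554335 0.19      ] [ 0.23559623  0.5624309  -0.57895033  1.78726623  0.38006014  0.90507477
 -0.28715604]
115 0 [0.56932624 0.04192605 0.19      ] [-0.15770507  0.44229198 -0.03190167  1.90753883  0.01918083  0.79205066
 -2.8555304 ]
115 180 [0.56932624 0.04192605 0.19      ] [ 0.28029716  0.51197203 -0.60010935  1.87692555  0.37184772  0.86553747
 -0.01912837]
130 0 [0.5373878 0.0192705 0.19     ] [-0.07780299  0.39784681 -0.0914354   1.98138373  0.05113     0.76450834
 -2.59276843]
130 180 [0.5373878 0.0192705 0.19     ] [ 0.34389419  0.46795173 -0.62230925  1.95294996  0.36337711  0.83268548
  0.2717574 ]
```

```bash
python3 - <<'E'
s=open("h.py").read()
s=s.replace('def angle(n,p,d):','def angle(n,p,d,pred=None):').replace("    i=F.argmax();","    if pred is not None: F=np.where(abs((g-pred+180)%360-180)<36,F,-1e9)\n    i=F.argmax();")
s=s.replace("def look(n):","def look(n,pred=None):").replace("angle(n,p,d)\n","angle(n,p,d,pred)\n",1) if False else s
s=s.replace("def look(n):","def look(n,pred=None):").replace("return t,p,d,angle(n,p,d)","return t,p,d,angle(n,p,d,pred)")
open("h.py","w").write(s)
E
python3 - <<'E'
from h import *
psi=115; q=np.radians(psi)
Q=quat(touchrot(psi+180)); P=sc(.15*np.cos(q),.15*np.sin(q),.215)
T=lambda:env.get_state()["time"]
env.grip(0.0); print("grip",T())
env.reach(P,Q); print("reach",T())
t0=T(); P[2]=.195; env.movel(P,velocity=.1); print("movel20mm",T()-t0)
rec=[]
for k in range(6):
    for n in("top","scene"):
        t,p,d,a=look(n); rec.append((n,t,*a)); print(n,round(t,3),np.round(a,2))
    env.dwell(.2)
cv2.imwrite("pics/s1.png",p)
cv2.imwrite("pics/t1.png",camera("top")[0])
s=env.get_state(); print(s["time"],s["tcp_pos"],s["force"],s["opening"])
E
```

```text
grip 0.8667
reach 3.375
movel20mm 0.3500000000000001
top 3.725 [2.541e+02 6.010e+00 1.400e-01]
scene 3.775 [88.53  6.87  0.24]
top 4.025 [1.8361e+02 2.5500e+00 1.1000e-01]
scene 4.075 [118.19   6.     0.25]
top 4.325 [2.4949e+02 9.8300e+00 1.2000e-01]
scene 4.375 [147.66   6.71   0.22]
top 4.625 [3.1399e+02 2.5600e+00 1.0000e-01]
scene 4.675 [177.17   6.93   0.24]
top 4.925 [1.9953e+02 8.3700e+00 9.0000e-02]
scene 4.975 [206.04   6.71   0.23]
top 5.225 [2.2697e+02 6.0500e+00 1.0000e-01]
scene 5.275 [2.3426e+02 7.9500e+00 2.2000e-01]
5.575 [0.56931587 0.04191176 0.19499214] [-0.68191749  0.23452726  0.19909555] 2.0009095648260235e-05
```

View pics/s1.png

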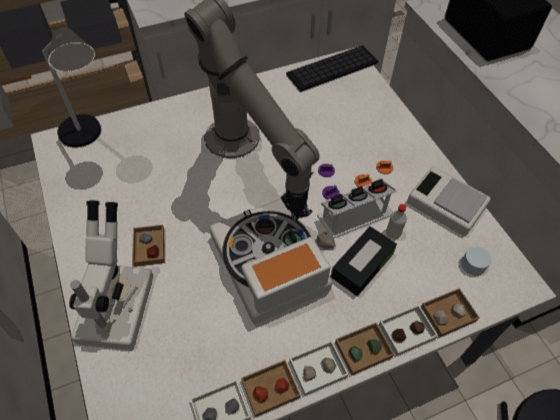

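Run:
```python
from h import *
T=lambda:env.get_state()["time"]
P=np.array([.56933,.04191,.186]); env.movel(P,velocity=.05)
ts=np.array([3.775,4.075,4.375,4.675,4.975,5.275]); an=np.array([88.53,118.19,147.66,177.17,206.04,234.26])
c=np.polyfit(ts-5,an,2); print(c)
c2=-5.7/2; c1,c0=np.polyfit(ts-5,an-c2*(ts-5)**2,1)
f=lambda t:c0+c1*(t-5)+c2*(t-5)**2
t,_,_,a=look("scene",f(T())%360); print("check",t,a,f(t)%360)
w=c1+2*c2*3
goal=360+168-w*.25
tt=np.arange(T(),T()+5,.005); tg=tt[np.argmax(f(tt)>=goal)]; print("start at",tg,"w",w)
env.dwell(tg-T())
P[2]=.174; hit=env.movel(P,velocity=.03,stop_force=2.0)
s=env.get_state(); print(hit,s["time"],s["tcp_pos"],s["force"])
for k in range(5):
    t,p,d,a=look("scene"); print(round(t,3),np.round(a,2),env.get_state()["force"].round(2))
    env.dwell(.1)
s=env.get_state(); print(s["time"],s["tcp_pos"],s["force"])
```

```text
[ -1.9047619   95.49619048 208.26545238]
check 5.9083 (np.float64(293.3291687916389), np.float64(-5.51808950709235e-06), np.float64(0.22916666666666666)) 291.8725907349285
start at 8.558299999999946 w 77.49821428571425
True 8.8583 [0.56927955 0.04189269 0.18073441] [-1.2665599   0.68786265  5.76270504]
8.858 [180.73   6.83   0.22] [-0.74  0.47  3.93]
9.008 [180.01   7.01   0.22] [-0.62  0.82  5.3 ]
9.158 [180.16   6.61   0.21] [0.07 0.7  5.76]
9.308 [180.21   6.96   0.23] [-0.73 -0.27  5.17]
9.458 [180.33   7.11   0.22] [-0.38  0.02  4.76]
9.6083 [0.56965965 0.04209817 0.18076638] [-0.99194914  1.82225087  4.84484738]
```

```bash
cat >> h.py <<'E'
def slotaz(n,p):
    g=np.arange(170,190,.1); out=[]
    for r in (.166,.172,.178,.184):
        a=np.radians(g)+YAW; P=np.c_[AX[0]+r*np.cos(a),AX[1]+r*np.sin(a),np.full(len(g),.085)]
        uv=pix(n,P).astype(np.float32); c=cv2.remap(p,uv[None,:,0],uv[None,:,1],cv2.INTER_LINEAR)[0].astype(float).max(1)
        # two dark borders of the slot
        L=(abs(g-177.5)<2.6); Rr=(abs(g-182.5)<2.6)
        w=np.clip(np.median(c)-c-15,0,None); out.append((w*g).sum()/w.sum())
    return np.round(out,2)
E
python3 - <<'E'
from h import *
P=env.get_state()["tcp_pos"].copy(); P[2]+=.03; env.movel(P,velocity=.05); 
A=[]
for k in range(3):
    t,p,d,a=look("scene",180); A.append(a[0])
    print(round(t,2),np.round(a,2),slotaz("scene",p))
np.savez("s2.npz",p=p,d=d)
pt,dt=camera("top"); print("top",angle("top",pt,dt,180),slotaz("top",pt))
u=pix("scene",sc(-.13,0,.1)[None])[0].astype(int); 
o=cv2.resize(p[u[1]-35:u[1]+45,u[0]-50:u[0]+60],None,fx=7,fy=7,interpolation=cv2.INTER_CUBIC); cv2.imwrite("pics/s2.png",cv2.convertScaleAbs(o,alpha=1.5))
print(env.get_state()["force"])
E
```

```text
10.37 [180.39  -0.     0.22] [   nan 181.45 181.32 181.89]
10.42 [180.56  -0.     0.22] [   nan 181.75 181.35 181.9 ]
10.47 [180.5   -0.     0.21] [   nan 181.64 181.25 181.86]
top (np.float64(181.09406836062357), np.float64(-1.194601610496959e-06), np.float64(0.09444444444444444)) [189.9   nan   nan   nan]
[-0.65888975  0.62955426 -0.41735899]h.py:56: RuntimeWarning: invalid value encountered in scalar divide
  w=np.clip(np.median(c)-c-15,0,None); out.append((w*g).sum()/w.sum())
```

View pics/s2.png

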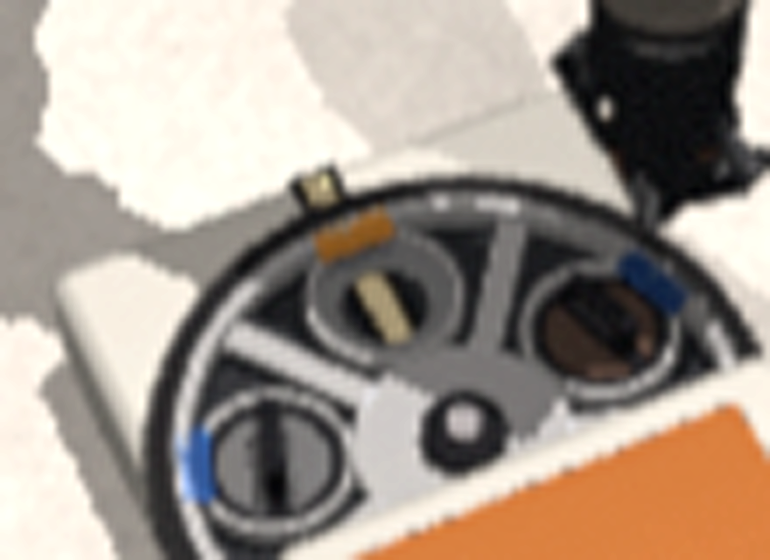

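Run:
```python
from h import *
z=np.load("top0.npz"); p,d=z["p"].astype(float),z["d"]; W=cloud("top",d); hsv=cv2.cvtColor(z["p"],cv2.COLOR_BGR2HSV)
sl=(slice(165,225),slice(105,220)); w=W[sl]; q=p[sl]; 
red=(q[...,2]>1.6*q[...,1])&(q[...,2]>60); print("red n",red.sum(), np.nanmedian(w[red],0)); 
Pr=w[red]; print("red extent",np.nanpercentile(Pr,[2,98],axis=0))
A=np.c_[Pr[:,:2],np.ones(len(Pr))]; k=np.linalg.lstsq(A,Pr[:,2],rcond=None)[0]; print("plane slope",k, np.degrees(np.arctan(k[0])))
# fins: dark pixels
dark=(q.max(2)<45); 
n,l,st,ce=cv2.connectedComponentsWithStats(dark.astype(np.uint8))
hi=w[...,2]
for name,(c0,c1) in {"red":(8,42),"grey":(42,74),"green":(74,106)}.items():
    m=np.zeros_like(dark); m[:,c0:c1]=1
    zz=np.where(m,hi,np.nan); mm=zz>np.nanpercentile(zz,99)-.006
    pts=w[mm]; print(name,len(pts),pts.mean(0),pts.min(0),pts.max(0))
k=w.reshape(-1,3); b=k[(k[:,2]>.06)]; print("y range",np.nanpercentile(b[:,1],[.5,99.5]))
np.set_printoptions(linewidth=250)
print((hi[15:45,8:42]*1000)[::1].round(0).astype(int))
```

```text
red n 160 [0.57107766 0.38246059 0.13105275]
red extent [[0.53552559 0.35861155 0.11249791]
 [0.58371252 0.40551661 0.13839441]]
plane slope [ 0.48632555  0.00764622 -0.14969103] 25.93483874568093
red 85 [0.55131821 0.37783783 0.15267688] [0.54347557 0.33653273 0.14852633] [0.60423486 0.40052451 0.157186  ]
grey 85 [0.55212152 0.29350887 0.15347337] [0.54571029 0.2546688  0.14919048] [0.59786644 0.31615255 0.15763459]
green 90 [0.55431722 0.20945618 0.15291849] [0.54801463 0.18864012 0.14891303] [0.56199883 0.23100788 0.157315  ]
y range [0.16486492 0.42507926]
[[135 139 138 ... 147 139 141]
 [135 135 136 ... 143 141 137]
 [139 132 136 ... 144 141 133]
 ...
 [  2 113 114 ... 105 108 112]
 [  0   2 110 ... 109 109 110]
 [  2   4 109 ... 107 109 112]]<stdin>:17: RuntimeWarning: invalid value encountered in cast
```

```bash
cat >> h.py <<'E'
RYAW=np.radians(1.36); FT=np.array([.5503,.3803,.1524]); HG=.031; SG=1
def hrot(th,yaw):
    r=np.array([np.cos(yaw),np.sin(yaw),0]); k=np.array([0,0,1.]); th=np.radians(th)
    hx=np.cos(th)*r+np.sin(th)*k; hz=-np.sin(th)*r+np.cos(th)*k
    return hx,hz
def tool(origin,th,yaw,sg=None,hg=None):
    """TCP pose gripping a holder whose origin is there, tilted th deg"""
    sg=SG if sg is None else sg; hx,hz=hrot(th,yaw); y=sg*hx; z=-hz
    return origin+hz*((HG if hg is None else hg)+.054), quat(np.c_[np.cross(y,z),y,z])
HO=FT-.036*hrot(26,RYAW)[1]
def place(uT,zB,th):
    """holder origin for outer top corner at u=uT outward of pocket centre, lowest corner zB above the seat"""
    t=np.radians(th); uB=uT-.006*np.sin(t); u=uB-.035*np.cos(t); z=zB+.035*np.sin(t)
    return sc(-.095-u,0,.094+z)
E
python3 - <<'E'
from h import *
print("HO",HO)
for sg in (1,-1):
    for nm,(o,th,yw) in dict(pre=(HO+.07*hrot(26,RYAW)[1],26,RYAW),g=(HO,26,RYAW),lift=(HO+[0,0,.1],26,RYAW),over=(place(.028,.06,26),26,YAW),inn=(place(.028,.0015,26),26,YAW),flat=(place(.035,.0005,0),0,YAW)).items():
        P,Q=tool(o,th,yw,sg); q=kin.inverse_kinematics(P,Q); print(sg,nm,P.round(3),None if q is None else np.round(q,2))
E
```

```text
HO [0.56607692 0.38067456 0.12004341]
1 pre [0.498 0.379 0.259] [-0.6   0.36 -0.35  1.93  0.76  0.71 -1.44]
1 g [0.529 0.38  0.196] [-0.73  0.46 -0.14  1.93  0.79  0.57 -1.46]
1 lift [0.529 0.38  0.296] [-0.52  0.36 -0.41  1.84  0.71  0.78 -1.32]
1 over [ 0.513 -0.097  0.246] [ 0.64  0.22 -0.6   2.2   0.2   0.32 -0.04]
1 inn [ 0.513 -0.097  0.187] [ 0.5   0.31 -0.46  2.25  0.43  0.18 -0.26]
1 flat [ 0.545 -0.095  0.18 ] [ 0.44  0.48 -0.48  1.93  0.3   0.8  -0.15]
-1 pre [0.498 0.379 0.259] [-0.1   0.54 -1.02  1.9   1.09  0.98  1.5 ]
-1 g [0.529 0.38  0.196] [-0.15  0.65 -0.94  1.89  1.21  0.92  1.43]
-1 lift [0.529 0.38  0.296] [-0.06  0.54 -1.05  1.81  1.03  1.02  1.62]
-1 over [ 0.513 -0.097  0.246] [ 1.05  0.34 -1.08  2.18  0.66  0.41  2.69]
-1 inn [ 0.513 -0.097  0.187] [ 0.9   0.42 -0.93  2.23  1.01  0.33  2.37]
-1 flat [ 0.545 -0.095  0.18 ] [ 0.9   0.74 -1.16  1.9   0.79  1.05  2.58]
```

Run:
```python
from h import *
T=lambda:env.get_state()["time"]
Pp,Q=tool(HO+.07*hrot(26,RYAW)[1],26,RYAW)
env.reach(Pp,Q); env.grip(.04); print(T(), env.get_state()["opening"])
imgs=[]
for k in range(3):
    t,p,d,a=look("top",180); print(np.round(a,2),slotaz("top",p)); imgs.append(p.astype(float))
m=np.mean(imgs,0).astype(np.uint8); np.savez("t3.npz",p=m,d=d)
t,ps,ds,a=look("scene",180); print("scene",np.round(a,2))
a1=cv2.resize(m[170:248,258:352],None,fx=8,fy=7,interpolation=cv2.INTER_CUBIC)
cv2.imwrite("pics/t3.png",cv2.convertScaleAbs(a1,alpha=1.5))
```

```text
12.3333 0.039845321057213424
[178.62  -0.     0.19] [180.36 180.18 179.97 179.99]
[177.68  -0.     0.18] [180.41 180.2  179.97 179.89]
[179.92  -0.     0.19] [180.37 180.23 179.97 179.96]
scene [180.75  -0.     0.22]
```

View pics/t3.png

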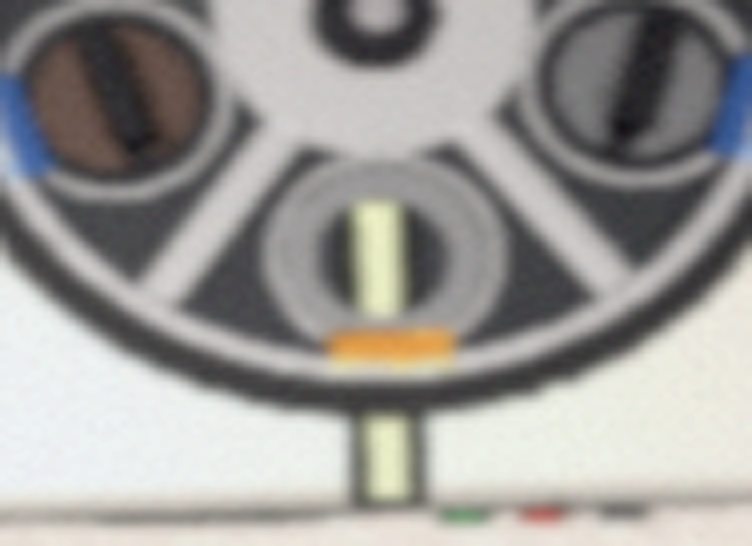

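Run:
```python
from h import *
T=lambda:env.get_state()["time"]
env.grip(.032)
Pg,Q=tool(HO,26,RYAW)
print("hit",env.movel(Pg,velocity=.12,stop_force=8))
s=env.get_state(); print(s["time"],s["tcp_pos"]-Pg,s["force"])
env.grip(0.0,20); s=env.get_state(); f=s["force"]; hx,hz=hrot(26,RYAW)
print(s["time"],s["opening"],"f hx,hz",f@hx,f@hz,f)
```

```text
hit False
13.5167 [-8.43843197e-05  3.93666764e-04  2.26610132e-04] [ 0.48728283  0.06879212 -0.28985399]
13.8167 0.011349225481715509 f hx,hz -1.6203263629950722 6.140336630404008 [-4.13210407 -0.72241709  4.80859368]
```

Run:
```python
from h import *
T=lambda:env.get_state()["time"]
env.grip(0.0,45); 
hx,hz=hrot(26,RYAW); P,Q=tool(HO+.03*hz,26,RYAW); env.movel(P,velocity=.1)
P,Q=tool(HO+[0,0,.1],26,RYAW); env.movel(P,velocity=.2)
print(T(),env.get_state()["opening"],env.get_state()["force"])
P,Q=tool(place(.026,.035,20),20,YAW); 
try: env.reach(P+[0,0,.06],Q); env.movel(P,velocity=.15)
except env.PlanningError as e: print("plan",e)
s=env.get_state(); print(s["time"],s["tcp_pos"]-P,np.round(s["qpos"],2),s["opening"],s["force"])
for n in("scene","top"):
    p,d=camera(n); np.savez(n+"4.npz",p=p,d=d)
    u=pix(n,sc(-.1,0,.12)[None])[0].astype(int)
    o=cv2.resize(p[u[1]-40:u[1]+40,u[0]-50:u[0]+50],None,fx=5,fy=6,interpolation=cv2.INTER_CUBIC)
    globals()[n]=cv2.convertScaleAbs(o,alpha=1.6)
cv2.imwrite("pics/c4.png",cv2.resize(np.hstack([scene,top]),(800,384)))
```

```text
15.0083 0.011179353938049872 [ 0.33296714  0.58338558 -2.5409632 ]
17.3 [0.00046632 0.00035946 0.00026041] [ 0.03  0.24  0.07  2.17 -0.17  0.38  0.29] 0.011567135187412318 [ 0.18557782  0.19411988 -2.054221  ]
```

View pics/c4.png

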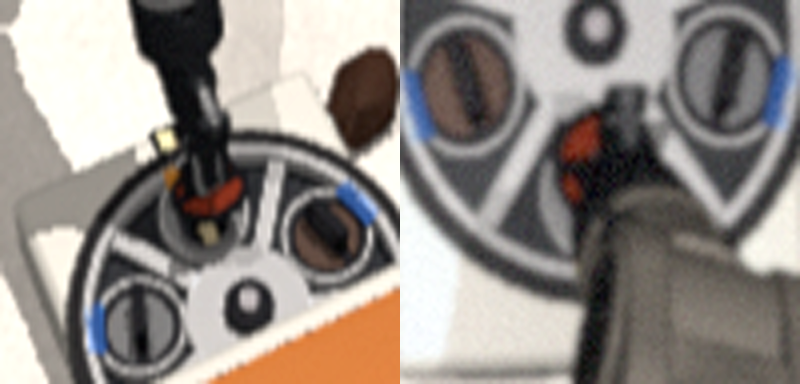

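Run:
```python
from h import *
st=env.get_state(); q=st["orientation"]; M=R.from_quat(np.r_[q[1:],q[0]]).as_matrix()
hz=-M[:,2]; hx=M[:,1]; hy=np.cross(hz,hx); O=st["tcp_pos"]-hz*(HG+.054)
for n in("scene","top"):
    p=np.load(n+"4.npz")["p"]; c,Rm,t=cal(n); f=p.astype(float)
    u0=pix(n,O[None])[0].astype(int); v,u=np.mgrid[u0[1]-30:u0[1]+30,u0[0]-30:u0[0]+30]
    S=8; k=cv2.resize(p[u0[1]-30:u0[1]+30,u0[0]-30:u0[0]+30],None,fx=S,fy=S,interpolation=cv2.INTER_LINEAR).astype(float)
    m=(k[...,2]>1.7*k[...,1])&(k[...,2]>1.7*k[...,0])&(k[...,2]>45)&~((k[...,1]>k[...,0]*1.6))
    vv,uu=np.nonzero(m); uu=(uu+.5)/S-.5+u0[0]-30; vv=(vv+.5)/S-.5+u0[1]-30
    D=np.c_[(uu-c["cx"])/c["fx"],(vv-c["cy"])/c["fy"],np.ones(len(uu))]@Rm; C=-Rm.T@t
    A=O+.007*hz; s=((A-C)@hz)/(D@hz); X=C+D*s[:,None]-A; x,y=X@hx*1000,X@hy*1000
    print(n,len(x))
    for a in range(-32,34,6):
        g=abs(x-a)<3
        if g.sum()>20: print(a,g.sum(),np.percentile(y[g],[1,99]).round(1), "r",np.hypot(x[g],y[g]).max().round(1))
```

```text
scene 1673
4 91 [ 6.5 26.6] r 27.5
10 550 [-19.  27.] r 29.8
16 242 [-22.6  26.5] r 31.0
22 299 [-16.3  23.5] r 32.0
28 386 [-14.1  18.5] r 32.8
top 3890
-20 63 [19.1 25.3] r 30.8
-14 355 [18.4 28.6] r 31.3
-8 319 [19.4 28.9] r 30.9
4 303 [10.4 29.5] r 30.6
10 868 [ 5.8 29.8] r 31.8
16 1028 [ 5.8 27.8] r 32.0
22 723 [ 6.1 23.8] r 31.4
28 231 [ 6.2 16.6] r 30.8
```

Run:
```python
from h import *
z=np.load("top0.npz")["p"]; c,Rm,t=cal("top"); C=-Rm.T@t; S=8
hx,hz=hrot(26,RYAW); hy=np.cross(hz,hx)
u0=pix("top",HO[None])[0].astype(int); B=24
k=cv2.resize(z[u0[1]-B:u0[1]+B,u0[0]-B:u0[0]+B],None,fx=S,fy=S,interpolation=cv2.INTER_LINEAR).astype(float)
w=k[...,2]-.5*(k[...,0]+k[...,1])
vv,uu=np.mgrid[:w.shape[0],:w.shape[1]]; uu=(uu+.5)/S-.5+u0[0]-B; vv=(vv+.5)/S-.5+u0[1]-B
D=np.stack([(uu-c["cx"])/c["fx"],(vv-c["cy"])/c["fy"],np.ones(uu.shape)],-1)@Rm
A=HO+.0075*hz; s=((A-C)@hz)/(D@hz); X=C+D*s[...,None]-A; x,y=X@hx*1000,X@hy*1000
th=w.max()*.45
for a in range(-27,30,3):
    g=(abs(x-a)<1.5)&(w>th)
    if g.sum()>20:
        lo,hi=np.percentile(y[g],[.5,99.5]); print(a,round(lo,1),round(hi,1),"mid",round((lo+hi)/2,2))
```

```text
-27 -15.5 18.9 mid 1.7
-24 -18.5 21.7 mid 1.65
-21 -19.8 22.9 mid 1.52
-18 -21.6 22.2 mid 0.3
-15 -22.0 -13.1 mid -17.58
-12 -21.9 -16.0 mid -18.93
0 -22.1 25.9 mid 1.89
3 -25.6 29.1 mid 1.71
6 -26.0 29.7 mid 1.86
9 -25.0 28.1 mid 1.54
12 -24.0 26.9 mid 1.47
15 -22.3 25.0 mid 1.35
18 -19.6 22.7 mid 1.55
21 -16.9 19.7 mid 1.36
24 -12.0 15.0 mid 1.51
27 -5.2 8.2 mid 1.51
```

```bash
cat >> h.py <<'E'
DY=-.0024
def pl(uT,zB,th):
    P,Q=tool(place(uT,zB,th),th,YAW); return P+(sc(0,DY)-sc(0,0)),Q
E
python3 - <<'E'
from h import *
def go(uT,zB,th,v=.03,sf=4):
    P,Q=pl(uT,zB,th); h=env.movel(P,velocity=v,rot=Q,stop_force=sf); s=env.get_state()
    print((uT,zB,th),h,round(s["time"],2),"err mm",((s["tcp_pos"]-P)*1000).round(2),s["force"].round(2)); return s
go(.026,.035,20,.05); go(.026,.008,20,.08); s=go(.026,-.002,20,.015,3)
p,d=camera("scene"); np.savez("s5.npz",p=p,d=d)
print("angle",angle("scene",p,d,180))
u=pix("scene",sc(-.1,0,.12)[None])[0].astype(int); o=cv2.resize(p[u[1]-35:u[1]+35,u[0]-50:u[0]+50],None,fx=8,fy=8,interpolation=cv2.INTER_CUBIC); cv2.imwrite("pics/s5.png",cv2.convertScaleAbs(o,alpha=1.6))
E
```

```text
(0.026, 0.035, 20) False 17.65 err mm [ 0.31 -0.32  0.71] [ 0.56  0.53 -2.  ]
(0.026, 0.008, 20) False 18.14 err mm [-0.05 -0.04 -0.19] [ 0.33  0.11 -0.99]
(0.026, -0.002, 20) False 18.96 err mm [ 0.05 -0.02  0.02] [-0.58  0.45 -0.76]
angle (np.float64(181.30579101622902), np.float64(-6.718172042367669e-06), np.float64(0.2013888888888889))
```

View pics/s5.png

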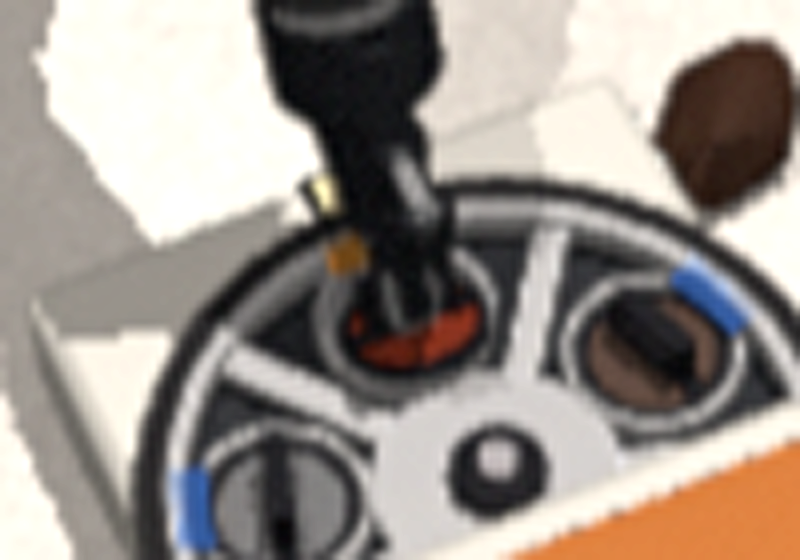

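```bash
cat >> h.py <<'E'
def bluecent(p,d):
    b,ok=unroll("scene",p,d); g=np.degrees(PH); out=[]
    for c in (108,252):
        m=(abs(g-c)<16); w=np.clip(b[m]-20,0,None); out.append((w*g[m]).sum()/w.sum()-c)
    return np.round(out,2)
def go(uT,zB,th,v=.03,sf=4):
    P,Q=pl(uT,zB,th); h=env.movel(P,velocity=v,rot=Q,stop_force=sf); s=env.get_state()
    print((uT,zB,th),h,round(s["time"],2),"err mm",((s["tcp_pos"]-P)*1000).round(2),s["force"].round(2)); return s
E
python3 - <<'E'
from h import *
for f in ("s2.npz","s5.npz"):
    z=np.load(f); print(f,bluecent(z["p"],z["d"]))
go(.026,-.008,20,.015,3)
p,d=camera("scene"); print(bluecent(p,d)); s=env.get_state(); print(s["force"],s["opening"])
E
```

```text
s2.npz [ 0.66 -1.02]
s5.npz [0.98 0.48]
(0.026, -0.008, 20) True 19.24 err mm [0.46 0.06 4.91] [ 2.8   0.02 -0.88]
[1.17 0.12]
[ 2.81706275  0.43700115 -0.91496059] 0.01110000959020947
```

The low edge evidently dipped into the through hole (inward force only, below seat height), so I'm raising it, moving further out and touching the seat again.

Run:
```python
from h import *
go(.026,.003,20,.03,None); go(.0295,.003,20,.03,4)
go(.0295,-.005,20,.012,3)
p,d=camera("scene"); print(bluecent(p,d))
```

```text
(0.026, 0.003, 20) False 19.66 err mm [-0.49 -0.02 -0.09] [-0.27  0.59 -0.9 ]
(0.0295, 0.003, 20) False 19.93 err mm [-0.54 -0.03 -0.26] [-0.38 -0.5  -1.64]
(0.0295, -0.005, 20) True 20.37 err mm [ 0.25 -0.06  3.83] [-0.41 -0.15  3.56]
[1.17 0.51]
```

Run:
```python
from h import *
go(.0295,-.0005,20,.02,None)
s=go(.0400,-.0005,20,.012,4)
p,d=camera("scene"); print(bluecent(p,d)); print(s["torque"])
u=pix("scene",sc(-.1,0,.12)[None])[0].astype(int); o=cv2.resize(p[u[1]-35:u[1]+35,u[0]-50:u[0]+50],None,fx=8,fy=8,interpolation=cv2.INTER_CUBIC); cv2.imwrite("pics/s6.png",cv2.convertScaleAbs(o,alpha=1.6))
```

```text
(0.0295, -0.0005, 20) False 20.67 err mm [-0.27  0.05 -0.28] [-0.03 -0.16 -1.07]
(0.04, -0.0005, 20) False 21.69 err mm [0.25 0.04 0.12] [ 1.5   0.24 -2.29]
[1.15 0.5 ]
[0.05088679 0.07641083 0.03053069]
```

View pics/s6.png

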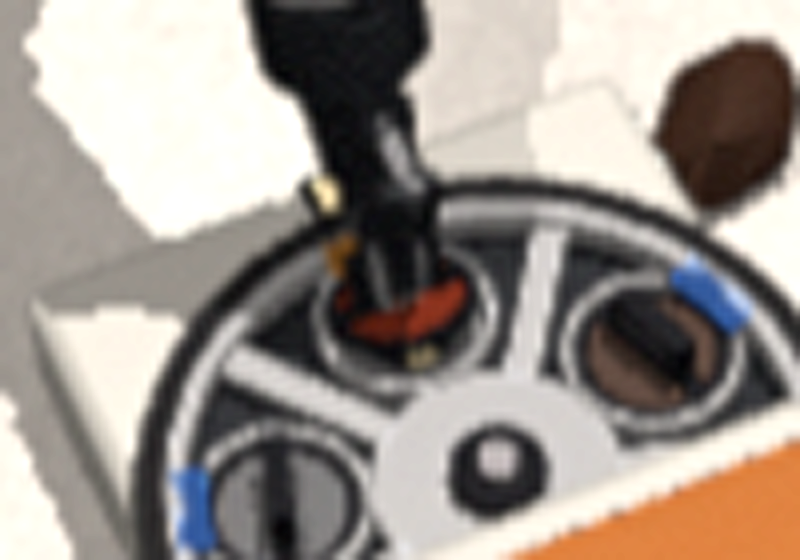

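Run:
```python
from h import *
s=go(.0440,-.0005,20,.01,3)
p,d=camera("scene"); print(bluecent(p,d))
```

```text
(0.044, -0.0005, 20) True 21.97 err mm [4.14 0.31 0.14] [ 2.24  0.08 -0.55]
[ 1.1  -0.03]
```

Run:
```python
from h import *
go(.0386,-.0007,20,.02,None)
for th in (16,12,8,4,1.5):
    s=go(.0386,-.0007,th,.02,8)
    f=s["force"]
    if np.linalg.norm(f-[0,0,-1.5])>9: break
p,d=camera("scene"); print(bluecent(p,d),s["torque"])
```

```text
(0.0386, -0.0007, 20) False 22.27 err mm [-0.28 -0.06 -0.2 ] [-1.71 -0.75  0.88]
(0.0386, -0.0007, 16) False 22.72 err mm [ 0.15  0.13 -0.08] [-0.1   0.47 -0.37]
(0.0386, -0.0007, 12) False 23.17 err mm [-0.07  0.02 -0.06] [0.98 0.68 0.55]
(0.0386, -0.0007, 8) False 23.62 err mm [-0.02 -0.01 -0.03] [ 0.85  0.13 -0.33]
(0.0386, -0.0007, 4) False 24.07 err mm [-0.07 -0.04 -0.02] [ 1.07 -0.36 -0.09]
(0.0386, -0.0007, 1.5) False 24.41 err mm [ 0.01 -0.05  0.06] [ 0.17 -0.24  0.92]
[1.26 0.83] [-0.00811417 -0.03771232  0.03002753]
```

Smooth, no binding. Now flat, touch the seat, then look before release.

Run:
```python
from h import *
go(.0386,-.0007,0,.02,8)
s=go(.0386,-.006,0,.01,4)
p,d=camera("scene"); print(bluecent(p,d),s["torque"])
u=pix("scene",sc(-.1,0,.12)[None])[0].astype(int); o=cv2.resize(p[u[1]-35:u[1]+35,u[0]-50:u[0]+50],None,fx=8,fy=8,interpolation=cv2.INTER_CUBIC); cv2.imwrite("pics/s7.png",cv2.convertScaleAbs(o,alpha=1.6))
```

```text
(0.0386, -0.0007, 0) False 24.73 err mm [-0.18 -0.23  0.16] [-1.1   0.    3.93]
(0.0386, -0.006, 0) True 24.93 err mm [-0.21 -0.29  5.44] [-1.6  -0.52  4.35]
[1.71 2.2 ] [-0.05815071  0.08506019  0.02328015]
```

View pics/s7.png

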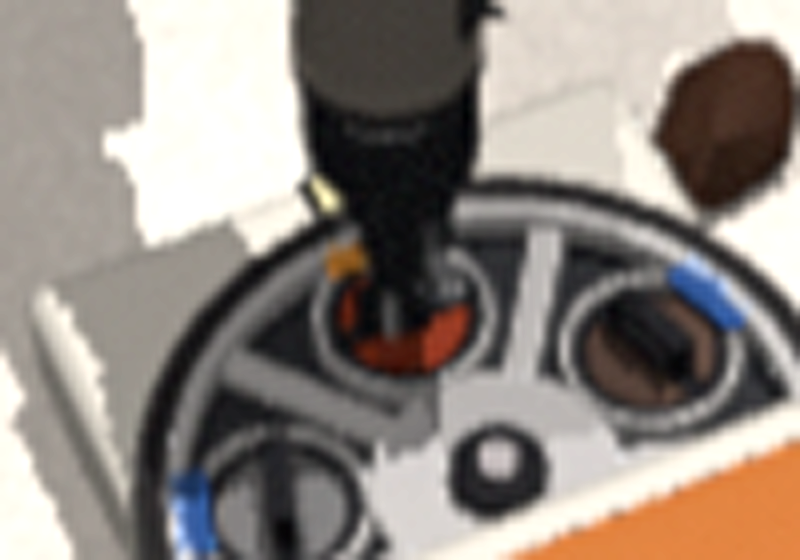

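```bash
cat >> h.py <<'E'
def az2(n,p,d):
    """edges of the blue keepers by normalised colour -> centre minus nominal"""
    out=[]
    for r in (.129,.132):
        g=np.arange(0,360,.1); a=np.radians(g)+YAW
        uv=pix(n,np.c_[AX[0]+r*np.cos(a),AX[1]+r*np.sin(a),np.full(len(g),.108)]).astype(np.float32)
        c=cv2.remap(p,uv[None,:,0],uv[None,:,1],cv2.INTER_LINEAR)[0].astype(float)
        b=(c[:,0]-c[:,2])/(c.sum(1)+20); y=-b
        o=[]
        for s,k in ((b,108),(b,252),(y,180)):
            m=abs(g-k)<18; w=s[m]>.5*np.percentile(s[m],95); o.append(round((g[m][w].min()+g[m][w].max())/2-k,2))
        out.append(o)
    return out
E
python3 - <<'E'
from h import *
for f in ("s2","s5"):
    z=np.load(f+".npz"); print(f,az2("scene",z["p"],z["d"]))
z=np.load("t3.npz"); print("t3",az2("top",z["p"],z["d"]))
z=np.load("top4.npz"); print("t4",az2("top",z["p"],z["d"]))
ps=[camera("scene") for k in range(3)]; m=np.mean([q[0] for q in ps],0).astype(np.uint8); print("now scene",az2("scene",m,ps[0][1]))
ps=[camera("top") for k in range(3)]; m=np.mean([q[0] for q in ps],0).astype(np.uint8); print("now top",az2("top",m,ps[0][1]))
E
```

```text
s2 [[np.float64(0.1), np.float64(0.1), np.float64(0.75)], [np.float64(0.6), np.float64(-0.15), np.float64(0.6)]]
s5 [[np.float64(1.1), np.float64(0.5), np.float64(5.7)], [np.float64(1.15), np.float64(0.0), np.float64(5.9)]]
t3 [[np.float64(1.45), np.float64(-0.95), np.float64(0.25)], [np.float64(1.5), np.float64(-0.95), np.float64(0.1)]]
t4 [[np.float64(1.55), np.float64(-0.9), np.float64(5.15)], [np.float64(1.45), np.float64(-0.9), np.float64(5.45)]]
now scene [[np.float64(1.85), np.float64(1.1), np.float64(6.65)], [np.float64(1.7), np.float64(0.65), np.float64(6.35)]]Traceback (most recent call last):
  File "<stdin>", line 7, in <module>
  File "h.py", line 93, in az2
    m=abs(g-k)<18; w=s[m]>.5*np.percentile(s[m],95); o.append(round((g[m][w].min()+g[m][w].max())/2-k,2))
                                                                     ~~~~~~~~~~~^^
    return umr_minimum(a, axis, None, out, keepdims, initial, where)
ValueError: zero-size array to reduction operation minimum which has no identity
```

Run:
```python
from h import *
env.grip(.024); s=env.get_state(); print(s["time"],s["opening"],s["force"])
P=s["tcp_pos"].copy(); P[2]+=.06; env.movel(P,velocity=.08)
# retreat to left rim hover, gripper shut
psi=115; q=np.radians(psi); env.reach(sc(.15*np.cos(q)-.003,.15*np.sin(q)+.10,.26),quat(touchrot(psi+180)))
print(env.get_state()["time"])
for n in ("scene","top"):
    ps=[camera(n) for k in range(3)]; m=np.mean([x[0] for x in ps],0).astype(np.uint8); np.savez(n+"8.npz",p=m,d=ps[0][1]); cv2.imwrite(f"pics/{n}8.png",m)
    try: print(n,az2(n,m,None))
    except Exception as e: print(n,e)
print(slotaz("top",m))
cv2.imwrite("pics/t8.png",cv2.convertScaleAbs(cv2.resize(m[170:248,258:352],None,fx=8,fy=7,interpolation=cv2.INTER_CUBIC),alpha=1.5))
```

```text
25.5667 0.02379405054477598 [-0.00637681  1.60017425 -0.95287726]
27.4167
scene [[np.float64(1.75), np.float64(0.95), np.float64(1.7)], [np.float64(1.6), np.float64(0.55), np.float64(1.45)]]
top [[np.float64(2.45), np.float64(0.15), np.float64(1.2)], [np.float64(2.45), np.float64(0.1), np.float64(1.25)]]
[179.92 178.29 177.6  177.92]
```

View pics/t8.png

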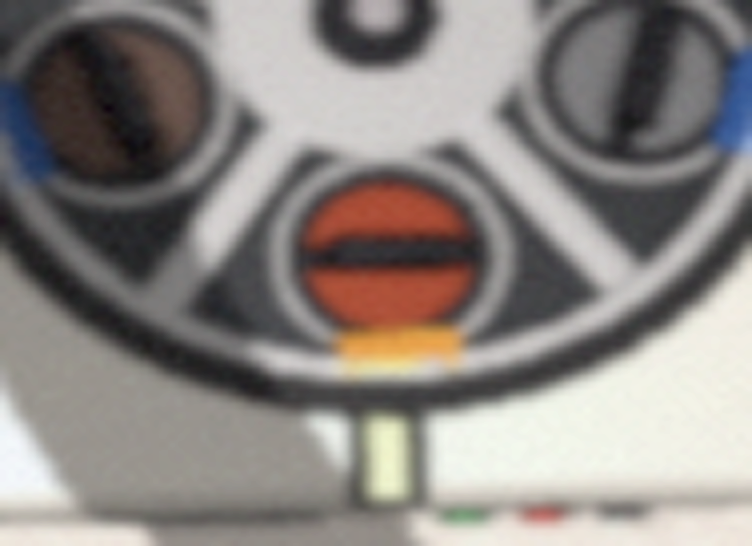

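The holder lies flat under the yellow keeper (400,345), with its fin across the slot. The insertion turned the turret by about 1.1° (2 mm), so I'll set it back with a light rim touch.

Run:
```python
from h import *
env.grip(0.0)
psi=115; q=np.radians(psi); off=np.array([-.003,0,0]); P=sc(.15*np.cos(q),.15*np.sin(q),.215)+off; Q=quat(touchrot(psi+180))
env.reach(P,Q); P[2]=.186; env.movel(P,velocity=.08); env.dwell(.2)
def ang(l):
    m=np.mean([camera("scene")[0] for k in range(3)],0).astype(np.uint8); print(l,round(env.get_state()["time"],2),az2("scene",m,None),env.get_state()["force"].round(2))
ang("before")
P[2]=.174; print(env.movel(P,velocity=.02,stop_force=3)); ang("pressed")
s=env.get_state(); c=s["tcp_pos"].copy(); a=q+YAW; tan=np.array([-np.sin(a),np.cos(a),0])
c[2]-=.0003
env.movel(c-tan*.0030,velocity=.01); ang("dragged")
c=env.get_state()["tcp_pos"].copy(); c[2]=.20; env.movel(c,velocity=.03); ang("lifted")
```

```text
before 29.45 [[np.float64(1.85), np.float64(0.95), np.float64(1.8)], [np.float64(1.75), np.float64(0.55), np.float64(1.55)]] [-0.28 -0.47  0.27]
True
pressed 29.99 [[np.float64(1.2), np.float64(0.5), np.float64(1.1)], [np.float64(1.05), np.float64(0.0), np.float64(1.25)]] [-1.35  0.45  6.68]
dragged 30.65 [[np.float64(0.1), np.float64(-0.95), np.float64(-0.1)], [np.float64(0.2), np.float64(-1.15), np.float64(-0.15)]] [-0.12  0.11  5.53]
lifted 31.6 [[np.float64(0.5), np.float64(-0.35), np.float64(0.35)], [np.float64(0.65), np.float64(-0.45), np.float64(0.1)]] [ 0.25 -0.06 -0.25]
```

Run:
```python
from h import *
psi=115; q=np.radians(psi); env.reach(sc(.15*np.cos(q)-.05,.15*np.sin(q)+.22,.30),quat(touchrot(psi+180)))
for k in range(2):
    env.dwell(.7)
    for n in ("scene","top"):
        m=np.mean([camera(n)[0] for k in range(3)],0).astype(np.uint8); print(n,round(env.get_state()["time"],2),az2(n,m,None))
print(slotaz("top",m))
a=cv2.resize(m[130:250,95:365],None,fx=2.9,fy=2.9,interpolation=cv2.INTER_CUBIC); cv2.imwrite("pics/t9.png",cv2.convertScaleAbs(a,alpha=1.4))
```

```text
scene 33.42 [[np.float64(0.6), np.float64(-0.3), np.float64(0.4)], [np.float64(0.65), np.float64(-0.45), np.float64(0.25)]]
top 33.57 [[np.float64(1.35), np.float64(-1.25), np.float64(-0.1)], [np.float64(1.3), np.float64(-1.1), np.float64(-0.05)]]
scene 34.42 [[np.float64(0.6), np.float64(-0.3), np.float64(0.4)], [np.float64(0.6), np.float64(-0.4), np.float64(0.2)]]
top 34.57 [[np.float64(1.35), np.float64(-1.3), np.float64(0.0)], [np.float64(1.35), np.float64(-1.15), np.float64(-0.1)]]
[180.45 180.3  179.99 179.92]
```

View pics/t9.png

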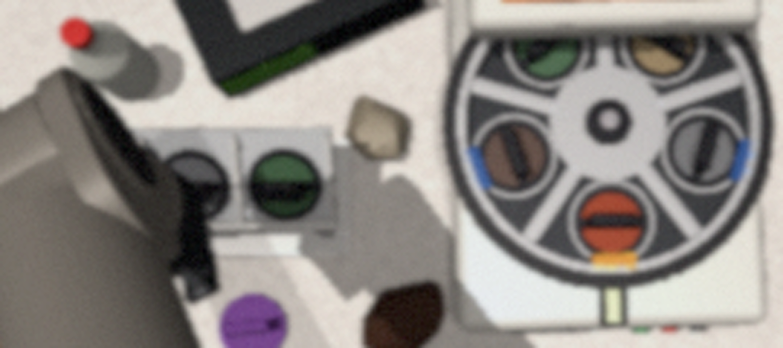

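```bash
python3 -c "
from h import *
print(env.get_state()['force']); job.job_done()"
```

```text
[-0.35718694  0.1519932   0.0242944 ]
the job is handed in; nothing more can be done
```

The rust-red holder is loaded in the pocket with the yellow keeper and the turret is standing at the lit slot. I handed the job in at about 34.6 s.

- **Stopping the turret:** I slowed it with a light fingertip touch on the rim, about 5 N. It stopped with the pocket at the slot and stayed there when I let go.
- **Loading:** I took the holder from its bay and put its outer edge under the keeper at a 20° tilt until it touched the bore wall. Then I laid it flat on its seat with the fin across the slot. Forces stayed at a few newtons.
- **What went off plan:**
  - On the first lowering, the holder's low edge dipped about 2 mm into the through hole. I raised it, moved outward and repeated the step.
  - My estimate of the scanner's position was about 3 mm too far from the robot, and the contact with the cup showed this.
  - Loading turned the turret about 1.1°, or 2 mm at the pocket, so I turned it back with a second light touch on the rim.
- **Last checks:** The top camera put the pocket at 180.0° and the slot at 180.1°. The scene camera read the pocket 0.1–0.2° higher. The turret did not move over one second, and the holder was flat under the keeper. The gripper was clear with no force on it, and nothing else in the last picture looked moved.

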